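Free the wound bobbin on the coil winder and put it in the tray

TASK

The bobbin on the winder is wound. Take the thick flat-blade screwdriver from the tool stand, set it on the slotted turn-button on top of the arbor and turn it until the blade drops into the slot, then turn the button in line with the arbor so that the bobbin can pass. Put the screwdriver back upright in the stand, slide the bobbin up off the arbor and set it down gently, standing flat in the tray beside the one already there, without disturbing the other things on the bench.

Things in the scene. Friction and masses are not known exactly. Their poses are not given: they have to be found in the camera images.
- winder: Bench coil winder, fixed: grey housing 250 x 150 mm, 55 mm high, with an upright rectangular steel arbor, 28 mm along x and 15 mm along y. Origin on the table under the arbor's axis; z up, -x towards the keys and display, +x towards two wire-guide columns 118 mm high, 115 to 138 mm from the axis (thin guide arm: 85 mm). Yaw within 0.35 rad.
- winder_screw (a point): centre of the top of the turn-button on the arbor, 124 mm above the table; axes as the winder's. Button: oblong steel head 27 x 11 mm, 7 mm thick, its slot along its whole length, 4.4 mm wide (7 mm at the chamfered mouth), 5 mm deep. At the start it lies across: length within 30 deg of the winder's y axis, direction not given. Within 0.35 rad of the winder's x axis it lets the bobbin pass.
- screw (a joint): turn of the turn-button in rad from where it was left, 0 at the start, positive anticlockwise seen from above, free to turn 2.4 rad either way. It takes about 0.07 N m and stays where it is left. In the slot the blade has 0.2 rad of play either way, so the button trails the blade by 0.2 to 0.3 rad.
- screw_head (a joint): how far the turn-button is pressed down, in m, 0 to 0.0045. It sits on a spring (2.4 N to start it, then 0.8 N per mm) and springs back up to 0. A blade held 2.5 to 3 mm below the button's rest height rubs on the sunk button until it lines up with the slot; then the button springs up round the blade.
- driver_grip (a point): middle of the black handle of the thick flat-blade screwdriver (140 g), blade down in one of the stand's holes, resting on the handle's lower end. Handle: square prism 28 x 28 mm with flat sides normal to x and y, 84 mm high, this point half-way; z up the shaft. Shank 8 mm thick, blade 12 mm wide along x, 2 mm thick along y; its tip is 122 mm below this point.
- driver_tip (a point): middle of the tip of that screwdriver's blade; x along the blade's width
- small_driver_center (a point): a slim screwdriver with a round handle 21 mm in diameter (25 mm at its foot) and 60 mm long, point at the handle's middle, in the stand's other hole; not needed, leave it there
- stand: grey sheet-metal tool stand, fixed, 80 x 170 mm; origin on the table under its middle, z up. Top plate 8 mm thick, its top 92 mm above the table, with two round holes 20 mm in diameter at x = 0, y = -40 and +40 mm; hollow under it.
- coil_center (a point): centre, half-way up, of the wound bobbin on the arbor: white bobbin with copper winding, 56 mm along x, 44 mm along y, 42 mm high, bore 31 x 18 mm, about 200 g. It stands on a disc 70 mm above the table; its x axis lies along the winder's. Arbor and button rise through its bore to 124 mm above the table; the button overhangs it until turned in line.
- tray: grey open tray for wound bobbins, fixed, 300 mm (x) x 200 mm (y), 28 mm high, walls 4 mm; origin under its middle on the table, inner floor 4 mm above the table
- coil2_center (a point): a second bobbin like the first, standing in the tray about 75 mm to the tray's +x side of its middle, so that the -x half is free; leave it there. Point: its centre.
- bottle_center (a point): a water bottle 62 mm in diameter and 170 mm high, standing past the tray or the stand; leave it alone. Point: half-way up.
- tape_center (a point): a roll of packing tape 105 mm in diameter and 48 mm high, lying flat past the tray or the stand; leave it alone. Point: its centre.

How it is judged:
On the way, in this order (a step that is already met when the one before it is completed fails the run):
1. the turn-button has been turned in line with the arbor with the screwdriver's blade in it ((value of joint screw above 0.6 rad or value of joint screw below -0.6 rad) and angle between the x axis of driver_tip and the x axis of winder, either way round below 0.35 rad and distance between driver_tip and winder_screw below 0.01 m), for 0.1 s.
2. the screwdriver stands upright in the stand again, let go, while the bobbin is still on the arbor (z of driver_grip in the frame of stand between 0.128 and 0.14 m and x of driver_grip in the frame of stand between -0.015 and 0.015 m and y of driver_grip in the frame of stand between -0.055 and 0.055 m and angle between driver_grip's own z axis and vertical below 0.12 rad and contact force between driver and the fingers below 0.2 N and horizontal distance between coil_center and winder_screw below 0.006 m), for 0.1 s.
At the end, for the whole second after the job is handed in: the screwdriver stands upright in the stand (tilt under 0.12 rad, height within 6 mm), and the wound bobbin stands flat on the tray's floor inside its walls (tilt under 0.1 rad, within 4 mm of the floor), at rest (z of driver_grip in the frame of stand between 0.128 and 0.14 m and x of driver_grip in the frame of stand between -0.015 and 0.015 m and y of driver_grip in the frame of stand between -0.055 and 0.055 m and angle between driver_grip's own z axis and vertical below 0.12 rad and z of coil_center in the frame of tray below 0.029 m and angle between coil_center's own z axis and vertical below 0.1 rad and linear speed of coil below 0.02 m/s and x of coil_center in the frame of tray between -0.125 and 0.125 m and y of coil_center in the frame of tray between -0.08 and 0.08 m); the robot touches nothing.
It fails at once if the bobbin is dropped into the tray (faster than 0.45 m/s within 20 mm of its floor) (linear speed of coil above 0.45 m/s and z of coil_center in the frame of tray below 0.045 m and x of coil_center in the frame of tray between -0.15 and 0.15 m and y of coil_center in the frame of tray between -0.1 and 0.1 m).
It fails at once if the other bobbin, the slim screwdriver, the bottle or the tape roll is moved by more than 30 mm (distance of any of coil2_center, small_driver_center, bottle_center, tape_center from where it was at the start of the episode above 0.03 m).
It also fails if it takes over 72 s, if anything falls off the work surface, if the arm or the gripper's body presses on something with over 40 N, if the wrist force passes 120 N, or if a joint passes its speed limit or range.

ROBOT

A 7-joint arm with a two-finger parallel gripper is mounted at the origin on the work surface. World frame = base frame: x ahead of the robot, y to its left, z up, the work surface at z = 0. Lengths are in m, angles in rad, forces in N, time in s.
With the tool pointing down it reaches from about 0.4 to 0.85 m from the base axis. Payload 10.4 kg.
Tool frame: the origin (TCP) lies on the centre line of the jaws, within the pads' length; the fingertips stand 17 mm ahead of it and the grasp point (between the pads) lies 2 mm behind it; z points along the fingers, y is the line along which they close (so a half turn about z gives the same grasp; the last joint's range is limited). The gripper opens to 85 mm and grips with 20 to 120 N. Pads are 22 mm wide; open, the fingers measure 114 mm over their backs; the gripper's body (76 mm by 85 mm) begins 54 mm behind the grasp point. The pads swing forward as they close: fully open they stand 13 mm farther back than shut.
Start: joints at [1.288, 0.332, -0.065, 1.46, 0.022, 1.35, -0.088], TCP at [0.161, -0.604, 0.248] pointing down, gripper open.
Joint ranges: [-2.6, 2.6], [-0.5, 2.12], [-1.47, 1.34], [0.16, 2.42], [-1.27, 4.41], [0.06, 2.06], [-2.6, 2.6]. Speed limits (rad/s): [2.22, 2.22, 2.79, 2.79, 3.14, 3.14, 3.14].

INTERFACE

Orientations are given as a unit quaternion [x, y, z, w].
In Python, from workcell import sensors, imaging, order, spotter gives the robot as it stands. The module is installed in compiled form; this text tells all that it offers.
- The arm moves only by the shell command python3 -m inch 'ROWS' [FORCE]. ROWS is JSON, a list that holds one entry, the list of rows, each a list of 7 numbers: the shift along the tool's x, y, z in m, then the turn, a rotation vector about the tool's x, y, z in rad, then the closure, from -1 (fully open) to 1 (shut). In form: [[[x, y, z, ax, ay, az, hand], ...]]. A call has 1 to 10 rows; each row is the pose to reach, as a shift and turn from the pose commanded when the call began, along the tool's axes at that moment; what a row does not reach only later rows make up. A row lasts 1/10 s, in which the tool goes at most 50 mm and 8.59 degrees, less where a joint would pass 70% of its speed; a pose out of reach is approached as far as the arm can. A call with a gripper value outside its range is refused whole. The fingers move at their own pace and stop on an object; FORCE is the grip in N (left out, the last holds). Time passes only in rows, so rows that repeat a pose let the fingers close. It gives the time, the measured TCP pose, the force, the opening and the grip force at its end, in the units of the state.
- sensors.get_obs(): the state, without advancing time (a new reading comes with each control period).
- imaging.camera(name): name is "side" or "top" or "wrist"; returns the picture (480x640x3 uint8, blue, green, red); there is no depth.
- imaging.calibration(name): a dict with "mtx" (3x3 intrinsics, pixels), "D" ([k1, k2, p1, p2, k3] as OpenCV has them; the pictures are not rectified), "R" (3x3) and "t" (3): a world point X has camera coordinates R X + t; the wrist camera has in their place "tool_from_camera" (4x4, takes a point from camera to tool coordinates, whose origin is the TCP and whose axes are the flange's). Camera axes: x right, y down, z forward; pixel columns grow to the right and rows downward; lengths in m; the calibration is good to about 2 mm. A picture is of the moment at which its call begins: read the wrist's pose just before it. calibration takes no time and is no camera call.
- order.hand_in(): hands the job in; it is judged then, once.
Trained networks look in the newest picture that a camera, given by its name, has taken for a name from the list of things; names that differ only in an ending like _2 or _b are one class to them, and where a whole thing is asked for, a point or a joint stands for the part that bears it (a point fixed in the world has none). Each returns a list of dicts, best first, with "conf" (0 to 1); they miss things now and then, are a little off and sometimes report something else, mostly with a low value. They report only what shows in the picture. A call takes as long as a camera call.
- spotter.look_for(label, camera): "pixel" ([column, row] in pixels, amid what is visible of it).
The state is a dict: "clock": time; "joint_pos": joint angles; "joint_velocities": joint speeds; "tau": joint torques, N m; "position": TCP position; "ee_rot": TCP orientation; "ft_force": force on the tool from outside, world axes, zero at the start; "torque": the same for the moment, N m; "grip_width": opening from 0.0 (shut) to 1.0 (fully open); "grasp_force": force on a finger pad.
Only numpy, scipy, OpenCV 4.12 (cv2) and the standard library are available. Lean on these libraries where they do the work, as an engineer would, in place of code of your own. Each camera call takes 0.05 s, during which the arm holds its last target. There are 200 camera calls.

## Working session

There is one attempt and no reset: what is moved stays moved. The work goes in short steps, Python scripts to look and compute and a shell command to move; the robot and the scene stay as the last step left them, time stands still between calls to the robot, and variables do not carry over. Pictures are saved under pics/ and viewed, at most 10 in all, crops included, and the job is handed in when it is done.

```bash
mkdir -p pics; cat > h.py <<'E'
import numpy as np, cv2
from workcell import sensors, imaging, order, spotter
from scipy.spatial.transform import Rotation as Ro
def cal(n):
    c=imaging.calibration(n); K=np.array(c["mtx"],float); D=np.array(c["D"],float)
    if "R" in c: return K,D,np.array(c["R"],float),np.array(c["t"],float).ravel()
    o=sensors.get_obs(); T=np.array(c["tool_from_camera"],float)
    Rt=Ro.from_quat(o["ee_rot"]).as_matrix(); Rw=Rt@T[:3,:3]; p=Rt@T[:3,3]+np.array(o["position"])
    return K,D,Rw.T,-Rw.T@p
def onz(px,z,c):
    K,D,R,t=c
    u=cv2.undistortPoints(np.array([[px]],float),K,D)[0,0]
    d=R.T@np.array([u[0],u[1],1]); o=-R.T@t
    return o+d*(z-o[2])/d[2]
def proj(X,c):
    K,D,R,t=c
    return cv2.projectPoints(np.array(X,float).reshape(-1,3),cv2.Rodrigues(R)[0],t,K,D)[0].reshape(-1,2)
def tri(pa,ca,pb,cb):
    ps=[]
    for p,c in((pa,ca),(pb,cb)):
        u=cv2.undistortPoints(np.array([[p]],float),c[0],c[1])[0,0]; ps.append((u,np.c_[c[2],c[3]]))
    X=cv2.triangulatePoints(ps[0][1],ps[1][1],ps[0][0],ps[1][0])[:,0]; return X[:3]/X[3]
def st():
    o=sensors.get_obs(); print("t",round(o["clock"],2),"p",np.round(o["position"],4),"R",np.round(Ro.from_quat(o["ee_rot"]).as_matrix(),4).tolist(),"f",np.round(o["ft_force"],2),"w",round(o["grip_width"],3),"g",np.round(o["grasp_force"],1),"j",np.round(o["joint_pos"],2))
E
python3 - <<'E'
from h import *
st()
for n in ("top","side"):
    cv2.imwrite(f"pics/{n}0.png",imaging.camera(n))
    c=cal(n); print(n,"cam pos",np.round(-c[2].T@c[3],3))
    for l in ("winder","driver_grip","small_driver_center","stand","coil_center","tray","bottle_center","tape_center","winder_screw"):
        r=spotter.look_for(l,n); print(l,[(np.round(q["pixel"]).tolist(),round(q["conf"],2)) for q in r[:3]])
E
```

```text
t 0.0 p [ 0.1605 -0.6037  0.2475] R [[0.9664, 0.257, -0.0004], [0.257, -0.9664, 0.0014], [-0.0001, -0.0014, -1.0]] f [-0.21 -0.35  0.16] w 1.007 g 0.0 j [ 1.29  0.33 -0.06  1.46  0.02  1.35 -0.09]
top cam pos [0.535 0.015 1.052]
winder [([324.0, 255.0], 0.56)]
driver_grip [([460.0, 302.0], 0.56)]
small_driver_center [([492.0, 306.0], 0.79)]
stand [([467.0, 295.0], 0.97)]
coil_center [([325.0, 278.0], 0.68)]
tray [([203.0, 303.0], 0.69)]
bottle_center [([219.0, 178.0], 0.64), ([333.0, 275.0], 0.32)]
tape_center [([458.0, 174.0], 0.61)]
winder_screw [([325.0, 250.0], 0.82)]
side cam pos [ 0.495 -0.923  0.667]
winder [([308.0, 274.0], 0.9), ([277.0, 252.0], 0.19)]
driver_grip [([242.0, 318.0], 0.79), ([309.0, 273.0], 0.75)]
small_driver_center [([240.0, 367.0], 0.83), ([249.0, 399.0], 0.26)]
stand [([250.0, 401.0], 0.89)]
coil_center [([277.0, 251.0], 0.61)]
tray [([237.0, 219.0], 0.67)]
bottle_center [([367.0, 197.0], 0.75), ([277.0, 235.0], 0.55), ([239.0, 366.0], 0.26)]
tape_center [([429.0, 364.0], 0.97)]
winder_screw [([312.0, 276.0], 0.73)]
```

View pics/top0.png

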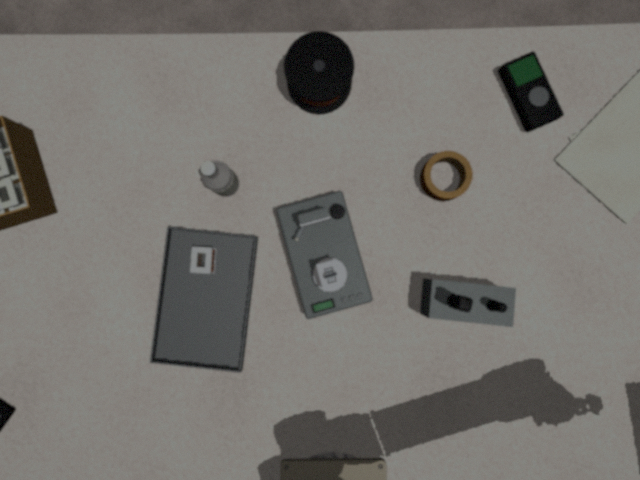

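View pics/side0.png

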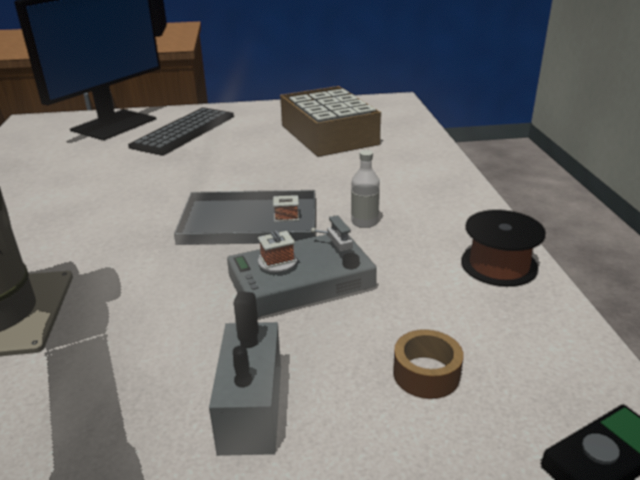

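The top picture shows the winder (about 322,255, keys at the bottom, columns at the top), stand (467,300) with the thick driver at (460,301) and the slim one at (494,305), and the tray (205,298) with a bobbin at (203,260). The side picture agrees. Next: rough coordinates.

```bash
python3 - <<'E'
from h import *
ct,cs=cal("top"),cal("side")
for n,a,b in (("driver",(460,302),(244,318)),("small",(492,306),(240,367)),("coil",(327,272),(277,250)),("tape",(447,175),(428,364)),("bottle",(219,178),(366,197))): print(n,np.round(tri(a,ct,b,cs),3))
def rect(px,z):
    P=np.array([onz(p,z,ct) for p in px]); print(np.round(P,3).tolist(),P.mean(0).round(3),"edges",[ (round(float(np.hypot(*d)),3),round(float(np.arctan2(d[1],d[0])),3)) for d in (np.roll(P,-1,0)-P)[:,:2]])
print("winder");rect([(274,207),(341,192),(371,300),(307,318)],.055)
print("stand");rect([(430,279),(516,287),(514,326),(424,317)],.092)
print("tray");rect([(169,228),(257,236),(242,369),(152,361)],.028)
print(imaging.calibration("wrist"))
E
```

```text
driver [ 0.463 -0.251  0.138]
small [ 0.454 -0.321  0.112]
coil [0.523 0.007 0.086]
tape [ 0.735 -0.262  0.026]
bottle [0.731 0.236 0.061]
winder
[[0.665, 0.119, 0.055], [0.696, -0.026, 0.055], [0.463, -0.087, 0.055], [0.426, 0.05, 0.055]] [0.563 0.014 0.055] edges [(0.148, -1.362), (0.24, -2.886), (0.142, 1.833), (0.248, 0.281)]
stand
[[0.508, -0.205, 0.092], [0.49, -0.378, 0.092], [0.411, -0.371, 0.092], [0.43, -0.19, 0.092]] [ 0.46  -0.286  0.092] edges [(0.174, -1.673), (0.079, 3.055), (0.182, 1.465), (0.079, -0.181)]
tray
[[0.625, 0.354, 0.028], [0.605, 0.16, 0.028], [0.315, 0.193, 0.028], [0.335, 0.389, 0.028]] [0.47  0.274 0.028] edges [(0.195, -1.673), (0.291, 3.026), (0.196, 1.47), (0.292, -0.118)]
{'mtx': array([[426.58370087,   0.        , 329.98540778],
       [  0.        , 426.58370087, 239.76679432],
       [  0.        ,   0.        ,   1.        ]]), 'D': array([-0.01821748,  0.        ,  0.        ,  0.        ,  0.        ]), 'tool_from_camera': array([[ 5.09730992e-04, -9.50129699e-01, -3.11854607e-01,
         8.02531300e-02],
       [ 9.99999671e-01,  2.87583044e-04,  7.58332980e-04,
         5.41147611e-04],
       [-6.30830589e-04, -3.11854891e-01,  9.50129533e-01,
        -1.24521880e-01],
       [ 0.00000000e+00,  0.00000000e+00,  0.00000000e+00,
         1.00000000e+00]])}
```

```bash
python3 -m inch '[[[0.03,-0.02,-0.04,0,0,0.05,-1],[0.07,-0.05,-0.08,0,0,0.1,-1],[0.11,-0.075,-0.08,0,0,0.15,-1],[0.15,-0.1,-0.08,0,0,0.2,-1],[0.19,-0.13,-0.08,0,0,0.25,-1],[0.225,-0.16,-0.08,0,0,0.3,-1],[0.26,-0.19,-0.08,0,0,0.35,-1],[0.3,-0.21,-0.08,0,0,0.39,-1],[0.34,-0.235,-0.08,0,0,0.39,-1],[0.37,-0.26,-0.08,0,0,0.39,-1]]]'; python3 -m inch '[[[0,0,0,0,0,0,-1],[0,0,0,0,0,0,-1],[0,0,0,0,0,0,-1]]]'
python3 - <<'E'
from h import *
st(); c=cal("wrist"); cv2.imwrite("pics/w1.png",imaging.camera("wrist"))
for l in ("driver_grip","small_driver_center","stand"):
    r=spotter.look_for(l,"wrist"); print(l,[(np.round(q["pixel"]).tolist(),round(q["conf"],2)) for q in r[:3]])
E
```

```text
clock: 2.0
position: [0.453, -0.2554, 0.3285]
ee_rot: [0.998, -0.064, 0.0, -0.0]
ft_force: [0.8, -0.1, 1.3]
grip_width: 0.998
grasp_force: 0.0
clock: 2.3
position: [0.4507, -0.2588, 0.3283]
ee_rot: [0.998, -0.066, -0.0, 0.0]
ft_force: [-0.9, 0.0, 0.8]
grip_width: 0.999
grasp_force: 0.0
t 2.3 p [ 0.4507 -0.2588  0.3283] R [[0.9913, -0.1315, -0.0003], [-0.1315, -0.9913, -0.0004], [-0.0002, 0.0005, -1.0]] f [-0.86  0.02  0.81] w 0.999 g 0.0 j [ 0.79  0.09 -0.38  1.59  0.03  1.47 -1.3 ]
driver_grip [([311.0, 197.0], 0.82)]
small_driver_center [([414.0, 187.0], 0.88), ([0.0, 158.0], 0.17)]
stand [([364.0, 170.0], 0.83)]
```

View pics/w1.png

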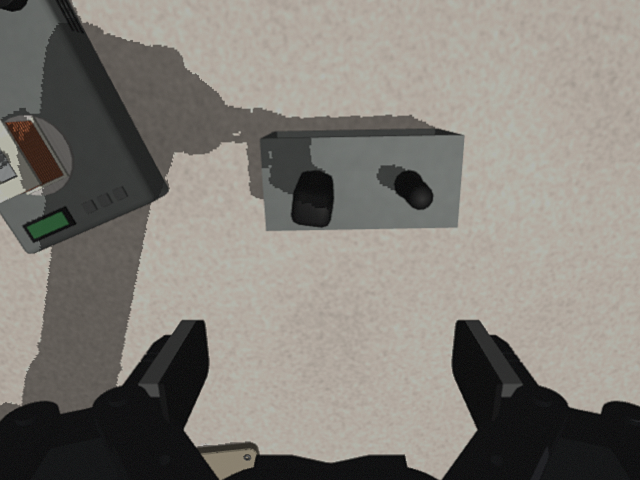

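The wrist picture shows the stand square to the image (plate 262–463, 132–230), thick driver's dark handle top around (314,203), slim one at (418,190). I enlarge the handle for its yaw.

```bash
python3 - <<'E'
from h import *
im=cv2.imread("pics/w1.png"); g=im[150:250,260:360].astype(float)
e=np.clip((g/90)**0.6*255,0,255).astype(np.uint8)
cv2.imwrite("pics/w1c.png",cv2.resize(e,(600,600),interpolation=cv2.INTER_CUBIC))
E
```

```text
(no output)
```

View pics/w1c.png

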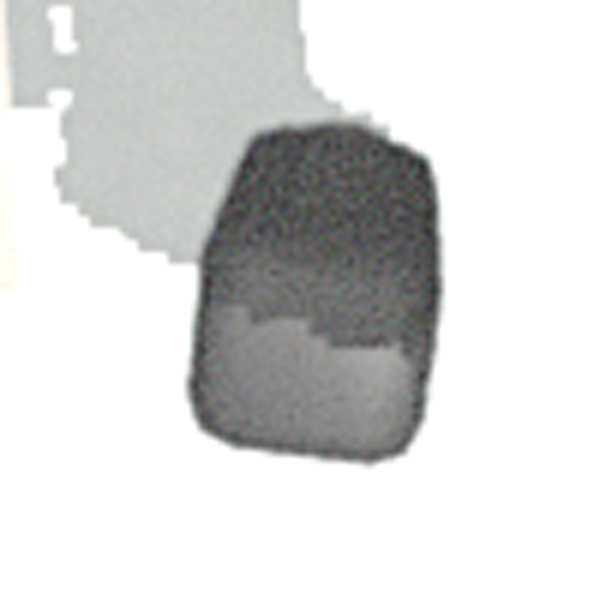

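The enlarged handle's top face spans roughly (292–333, 191–226), centre about (312.5,208), turned about 0.12 rad from the image axes.

```bash
python3 - <<'E'
from h import *
c=cal("wrist"); o=sensors.get_obs(); R=Ro.from_quat(o["ee_rot"]).as_matrix()
P=onz((312.5,208),.176,c); print("driver top",P.round(4),"tool",(R.T@(P-o["position"])).round(4))
# yaw via face corner rays
for a,b in (((298,223.5),(322,226.5)),((293.5,195),(291.7,216)),((333,197),(328.7,223))):
    d=onz(b,.176,c)-onz(a,.176,c); print("edge",np.arctan2(d[1],d[0]).round(3), "tool frame", (R.T@d).round(4))
Q=np.array([onz(p,.092,c) for p in ((266,137),(463,135),(459,227),(266,230))]); print("stand",Q.round(3).tolist(),Q.mean(0).round(4))
print("slim top",onz((422,195),.152,c).round(3))
d=Q[1]-Q[0]+Q[2]-Q[3]; print("stand yaw",np.arctan2(d[1],d[0])+np.pi/2)
E
```

```text
driver top [ 0.4641 -0.2493  0.176 ] tool [ 0.0119 -0.011   0.1523]
edge -1.832 tool frame [-0.0021  0.0162  0.    ]
edge 2.9 tool frame [-0.0143 -0.0016 -0.    ]
edge 2.851 tool frame [-0.0179 -0.0029 -0.    ]
stand [[0.509, -0.214, 0.092], [0.489, -0.375, 0.092], [0.41, -0.369, 0.092], [0.43, -0.2, 0.092]] [ 0.4593 -0.2894  0.092 ]
slim top [ 0.458 -0.327  0.152]
stand yaw -0.11816102203321743
```

```bash
python3 -m inch '[[[0.012,-0.011,0,0,0,0.13,-0.4],[0.012,-0.011,0.05,0,0,0.13,-0.4],[0.012,-0.011,0.09,0,0,0.13,-0.4],[0.012,-0.011,0.12,0,0,0.13,-0.4],[0.012,-0.011,0.15,0,0,0.13,-0.4],[0.012,-0.011,0.175,0,0,0.13,-0.4],[0.012,-0.011,0.19,0,0,0.13,-0.4],[0.012,-0.011,0.195,0,0,0.13,-0.4],[0.012,-0.011,0.195,0,0,0.13,-0.4]]]' 60; python3 - <<'E'
from h import *
st(); cv2.imwrite("pics/s2.png",cv2.resize(imaging.camera("side")[240:460,150:370],(660,600)))
E
python3 -m inch '[[[0,0,0,0,0,0,0.2],[0,0,0,0,0,0,0.4],[0,0,0,0,0,0,0.7],[0,0,0,0,0,0,0.7],[0,0,0,0,0,0,0.7],[0,0,0,0,0,0,0.7]]]' 60
```

```text
clock: 3.4
position: [0.4644, -0.2486, 0.1331]
ee_rot: [0.992, -0.13, -0.0, -0.0]
ft_force: [-0.1, 0.5, 0.2]
grip_width: 0.703
grasp_force: 0.0
t 3.4 p [ 0.4644 -0.2486  0.1331] R [[0.9662, -0.2579, -0.0007], [-0.2579, -0.9662, 0.0003], [-0.0007, -0.0002, -1.0]] f [-0.09  0.5   0.25] w 0.703 g 0.0 j [ 0.75  0.24 -0.39  1.84  0.1   1.08 -1.51]
clock: 4.05
position: [0.4651, -0.2486, 0.1343]
ee_rot: [0.992, -0.13, 0.001, 0.0]
ft_force: [-2.1, 1.3, 7.1]
grip_width: 0.323
grasp_force: 46.9
```

```bash
python3 -m inch '[[[0,0,-0.02,0,0,0,0.7],[0,0,-0.05,0,0,0,0.7],[0,0,-0.09,0,0,0,0.7],[0,0,-0.125,0,0,0,0.7],[0,0,-0.15,0,0,0,0.7],[0,0,-0.15,0,0,0,0.7]]]'; python3 -m inch '[[[0,-0.02,0,0,0,-0.14,0.7],[0,-0.05,0,0,0,-0.28,0.7],[0,-0.08,0,0,0,-0.42,0.7],[0,-0.11,0,0,0,-0.56,0.7],[-0.01,-0.14,0,0,0,-0.7,0.7],[-0.01,-0.17,0,0,0,-0.84,0.7],[-0.01,-0.2,0,0,0,-0.98,0.7],[-0.01,-0.23,0,0,0,-1.12,0.7],[-0.01,-0.25,0,0,0,-1.26,0.7],[-0.01,-0.261,0,0,0,-1.4,0.7]]]'; python3 -m inch '[[[0,0,0,0,0,-0.14,0.7],[0,0,0,0,0,-0.28,0.7],[0,0,0,0,0,-0.42,0.7],[0,0,0,0,0,-0.56,0.7],[0,0,0,0,0,-0.69,0.7],[0,0,0,0,0,-0.69,0.7],[0,0,0,0,0,-0.69,0.7]]]'
python3 - <<'E'
from h import *
st(); cv2.imwrite("pics/w3.png",imaging.camera("wrist"))
cv2.imwrite("pics/s3.png",imaging.camera("side"));cv2.imwrite("pics/t3.png",imaging.camera("top"))
for l in ("winder_screw","driver_tip","coil_center"):
    r=spotter.look_for(l,"wrist"); print(l,[(np.round(q["pixel"]).tolist(),round(q["conf"],2)) for q in r[:3]])
E
```

```text
clock: 4.65
position: [0.466, -0.2489, 0.2872]
ee_rot: [0.992, -0.13, 0.003, 0.001]
ft_force: [-0.3, 0.1, -1.4]
grip_width: 0.322
grasp_force: 46.8
clock: 5.65
position: [0.5219, 0.0087, 0.2824]
ee_rot: [0.84, 0.543, -0.0, -0.001]
ft_force: [0.5, -0.4, -1.4]
grip_width: 0.323
grasp_force: 46.6
clock: 6.35
position: [0.5219, 0.0063, 0.2827]
ee_rot: [0.611, 0.791, -0.0, -0.0]
ft_force: [-0.0, 0.3, -2.7]
grip_width: 0.322
grasp_force: 46.6
t 6.35 p [0.5219 0.0063 0.2827] R [[-0.2523, 0.9676, -0.0009], [0.9676, 0.2523, -0.0], [0.0002, -0.0008, -1.0]] f [-0.01  0.33 -2.71] w 0.322 g 46.6 j [ 0.58  0.15 -0.74  1.65  0.1   1.39  0.08]
winder_screw [([394.0, 183.0], 0.57)]
driver_tip [([326.0, 376.0], 0.92)]
coil_center [([323.0, 204.0], 0.68)]
```

View pics/w3.png

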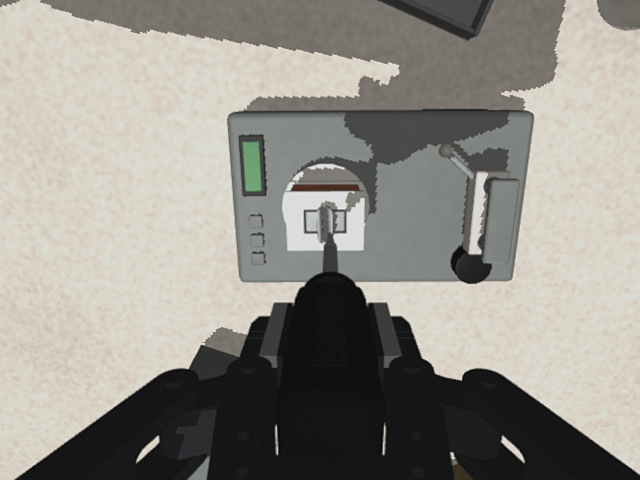

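Winder lies square to the image (yaw ≈0.255), screwdriver in the middle, button at about (326,222) in front of the shank, the bobbin's white top around it. Enlarging.

```bash
python3 - <<'E'
from h import *
im=cv2.imread("pics/w3.png")[180:280,276:386]
cv2.imwrite("pics/w3c.png",cv2.resize(im,None,fx=7,fy=6,interpolation=cv2.INTER_CUBIC))
c=cal("wrist")
print(proj([0.5219+.0009*0,0.0063,.16],c), [onz(p,.124,c).round(4) for p in ((326,222),(326,206),(328,240))])
Q=np.array([onz(p,.112,c) for p in ((285,188),(366,188),(364,251),(288,249))]);print(Q.round(4),Q.mean(0))
Q=np.array([onz(p,.055,c) for p in ((228,112),(533,112),(514,281),(240,281))]);print(Q.round(4),Q.mean(0))
E
```

```text
[[329.11818577 236.74459736]] [array([0.5199, 0.0049, 0.124 ]), array([0.5171, 0.0159, 0.124 ]), array([ 0.5246, -0.0074,  0.124 ])]
[[ 0.4866  0.0182  0.112 ]
 [ 0.5416  0.0328  0.112 ]
 [ 0.5533 -0.0127  0.112 ]
 [ 0.4989 -0.0255  0.112 ]] [0.52009351 0.00320317 0.112     ]
[[ 0.426   0.0538  0.055 ]
 [ 0.6606  0.1161  0.055 ]
 [ 0.7021 -0.0242  0.055 ]
 [ 0.4633 -0.0873  0.055 ]] [0.56300269 0.01462236 0.055     ]
```

View pics/w3c.png

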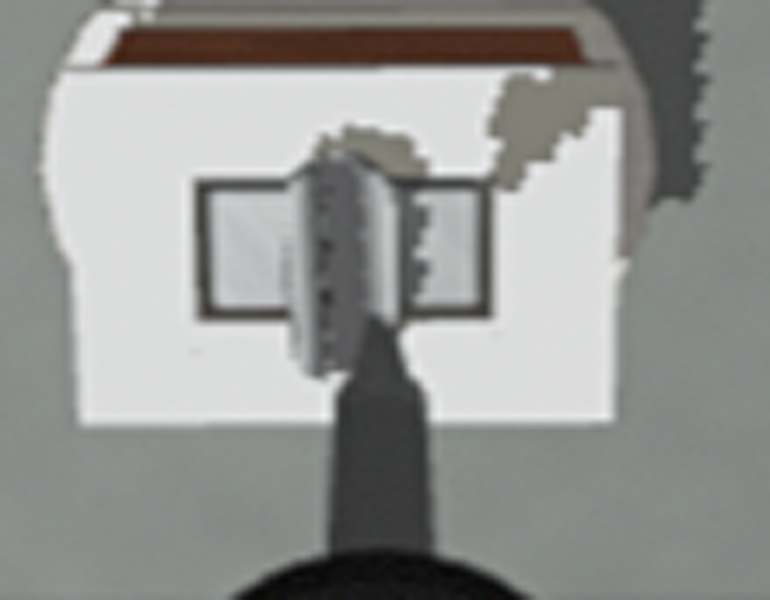

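```bash
python3 -m inch '[[[-0.0045,-0.0033,0,0,0,0,0.7],[-0.0045,-0.0033,0.015,0,0,0,0.7],[-0.0045,-0.0033,0.025,0,0,0,0.7],[-0.0045,-0.0033,0.031,0,0,0,0.7],[-0.0045,-0.0033,0.031,0,0,0,0.7],[-0.0045,-0.0033,0.031,0,0,0,0.7]]]'
python3 - <<'E'
from h import *
st(); im=imaging.camera("wrist"); cv2.imwrite("pics/w4.png",im)
cv2.imwrite("pics/w4c.png",cv2.resize(im[180:280,276:386],None,fx=7,fy=6,interpolation=cv2.INTER_CUBIC))
E
```

```text
clock: 7.25
position: [0.5201, 0.0014, 0.2522]
ee_rot: [0.61, 0.793, -0.0, -0.0]
ft_force: [-0.3, 0.5, -1.7]
grip_width: 0.32
grasp_force: 46.6
t 7.25 p [0.5201 0.0014 0.2522] R [[-0.2563, 0.9666, -0.0002], [0.9666, 0.2563, 0.0001], [0.0002, -0.0002, -1.0]] f [-0.33  0.54 -1.71] w 0.32 g 46.6 j [ 0.58  0.16 -0.74  1.7   0.11  1.32  0.08]
```

View pics/w4c.png

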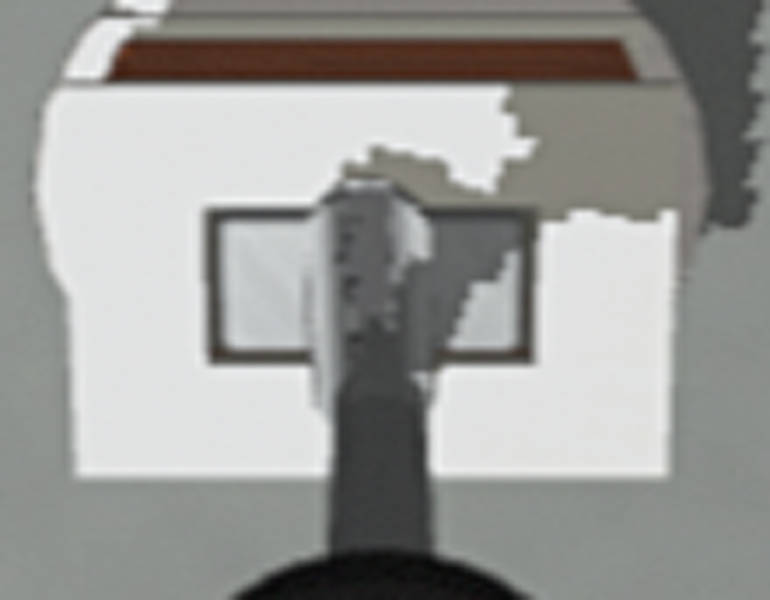

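The button (crop centre ≈372,270) and blade (≈376) are nearly lined up; shift another 0.4 mm and press.

```bash
python3 -m inch '[[[0,-0.0004,0.003,0,0,0,0.7],[0,-0.0004,0.006,0,0,0,0.7],[0,-0.0004,0.007,0,0,0,0.7],[0,-0.0004,0.008,0,0,0,0.7],[0,-0.0004,0.0085,0,0,0,0.7],[0,-0.0004,0.0085,0,0,0,0.7]]]'; python3 -m inch '[[[0,0,0,0,0,-0.05,0.7],[0,0,0,0,0,-0.1,0.7],[0,0,0,0,0,-0.1,0.7]]]'; python3 -m inch '[[[0,0,0,0,0,0.1,0.7],[0,0,0,0,0,0.2,0.7],[0,0,0,0,0,0.2,0.7]]]'; python3 - <<'E'
from h import *
st(); print(sensors.get_obs()["torque"])
E
```

```text
clock: 7.9
position: [0.5198, 0.0011, 0.2438]
ee_rot: [0.61, 0.793, -0.0, 0.0]
ft_force: [0.4, 1.0, -1.8]
grip_width: 0.325
grasp_force: 46.6
clock: 8.2
position: [0.5198, 0.0011, 0.2439]
ee_rot: [0.569, 0.822, 0.0, 0.0]
ft_force: [0.9, 0.9, -1.1]
grip_width: 0.322
grasp_force: 46.6
clock: 8.5
position: [0.5198, 0.0011, 0.2439]
ee_rot: [0.65, 0.76, 0.0, 0.0]
ft_force: [0.2, 0.3, -1.9]
grip_width: 0.322
grasp_force: 46.6
t 8.5 p [0.5198 0.0011 0.2439] R [[-0.1554, 0.9878, 0.0002], [0.9878, 0.1554, -0.0001], [-0.0002, 0.0001, -1.0]] f [ 0.17  0.3  -1.91] w 0.322 g 46.6 j [ 0.57  0.17 -0.73  1.71  0.11  1.31 -0.02]
[ 0.0265013  -0.01611819 -0.00747021]
```

```bash
python3 -m inch '[[[0,0,0.001,0,0,0.1,0.7],[0,0,0.001,0,0,0.2,0.7],[0,0,0.001,0,0,0.3,0.7],[0,0,0.001,0,0,0.4,0.7],[0,0,0.001,0,0,0.4,0.7]]]'; python3 - <<'E'
from h import *
st(); print(sensors.get_obs()["torque"])
cv2.imwrite("pics/w5.png",imaging.camera("wrist"))
E
```

```text
clock: 9.0
position: [0.5199, 0.001, 0.2429]
ee_rot: [0.787, 0.617, 0.0, 0.0]
ft_force: [0.4, -0.5, -1.3]
grip_width: 0.324
grasp_force: 46.5
t 9.0 p [0.5199 0.001  0.2429] R [[0.2384, 0.9712, 0.0004], [0.9712, -0.2384, -0.0003], [-0.0002, 0.0005, -1.0]] f [ 0.35 -0.45 -1.29] w 0.324 g 46.5 j [ 0.54  0.16 -0.69  1.71  0.11  1.3  -0.41]
[-0.20684088 -0.23917191  0.0405713 ]
```

```bash
python3 - <<'E'
import cv2
im=cv2.imread("pics/w5.png")
cv2.imwrite("pics/w5c.png",cv2.resize(im[170:280,266:396],None,fx=6,fy=5,interpolation=cv2.INTER_CUBIC))
E
```

```text
(no output)
```

View pics/w5c.png

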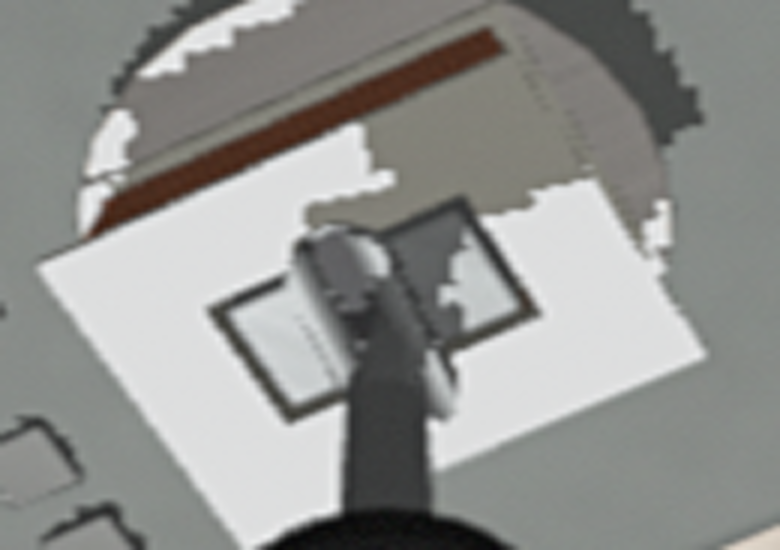

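The button has started following (leaning ~21° from the blade vs ~30° for the bobbin); blade appears in the slot at crop (370,320). Keep turning.

```bash
python3 -m inch '[[[0.0005,0,0.0005,0,0,0.1,0.7],[0.0005,-0.0005,0.0005,0,0,0.2,0.7],[0.001,-0.001,0.0005,0,0,0.3,0.7],[0.001,-0.001,0.0005,0,0,0.4,0.7],[0.001,-0.001,0.0005,0,0,0.5,0.7],[0.001,-0.001,0.0005,0,0,0.6,0.7],[0.001,-0.001,0.0005,0,0,0.6,0.7]]]'; python3 - <<'E'
from h import *
st(); print(sensors.get_obs()["torque"])
im=imaging.camera("wrist");cv2.imwrite("pics/w6.png",im)
cv2.imwrite("pics/w6c.png",cv2.resize(im[170:280,266:396],None,fx=6,fy=5,interpolation=cv2.INTER_CUBIC))
E
```

```text
clock: 9.75
position: [0.5192, 0.0014, 0.2427]
ee_rot: [0.934, 0.357, 0.0, 0.001]
ft_force: [0.5, -3.9, 0.2]
grip_width: 0.322
grasp_force: 46.8
t 9.75 p [0.5192 0.0014 0.2427] R [[0.7445, 0.6677, 0.0007], [0.6677, -0.7445, -0.0015], [-0.0005, 0.0016, -1.0]] f [ 0.47 -3.89  0.18] w 0.322 g 46.8 j [ 0.5   0.15 -0.64  1.72  0.1   1.3  -1.  ]
[-1.31059102 -0.08045685  0.0973162 ]
```

View pics/w6c.png

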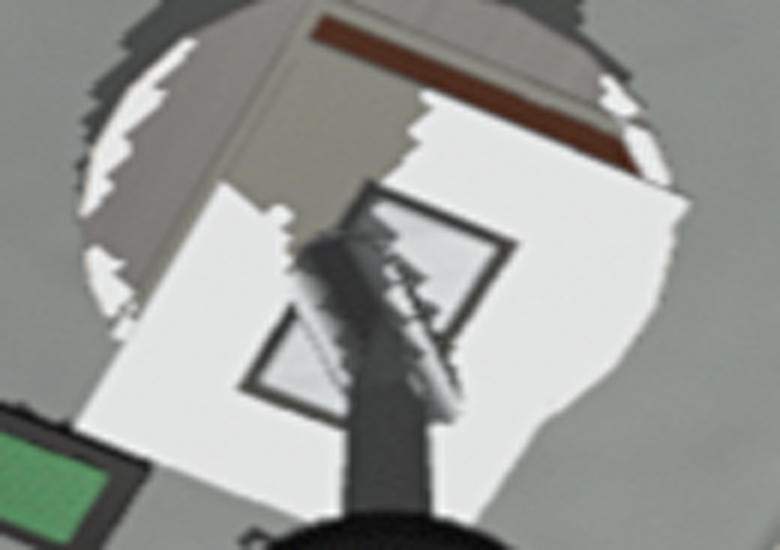

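The button follows the blade, trailing ~21°, and now lies diagonal to the bore. Finishing the turn to tool yaw ≈0.03.

```bash
python3 -m inch '[[[0,0,0,0,0,0.1,0.7],[0,0.0004,0,0,0,0.2,0.7],[0,0.0004,0,0,0,0.3,0.7],[0,0.0004,0,0,0,0.4,0.7],[0,0.0004,0,0,0,0.5,0.7],[0,0.0004,0,0,0,0.6,0.7],[0,0.0004,0,0,0,0.7,0.7],[0,0.0004,0,0,0,0.7,0.7],[0,0.0004,0,0,0,0.7,0.7],[0,0.0004,0,0,0,0.7,0.7]]]'; python3 - <<'E'
from h import *
st(); print(sensors.get_obs()["torque"])
im=imaging.camera("wrist");cv2.imwrite("pics/w7.png",im)
cv2.imwrite("pics/w7c.png",cv2.resize(im[170:280,266:396],None,fx=6,fy=5,interpolation=cv2.INTER_CUBIC))
E
```

```text
clock: 10.8
position: [0.5187, 0.0015, 0.2421]
ee_rot: [1.0, 0.018, -0.001, 0.0]
ft_force: [-3.2, -3.8, 1.2]
grip_width: 0.319
grasp_force: 46.9
t 10.8 p [0.5187 0.0015 0.2421] R [[0.9993, 0.0362, -0.0015], [0.0362, -0.9993, -0.0009], [-0.0016, 0.0008, -1.0]] f [-3.22 -3.83  1.17] w 0.319 g 46.9 j [ 0.45  0.15 -0.59  1.72  0.09  1.3  -1.69]
[-1.36352306  1.09215957  0.01332528]
```

View pics/w7c.png

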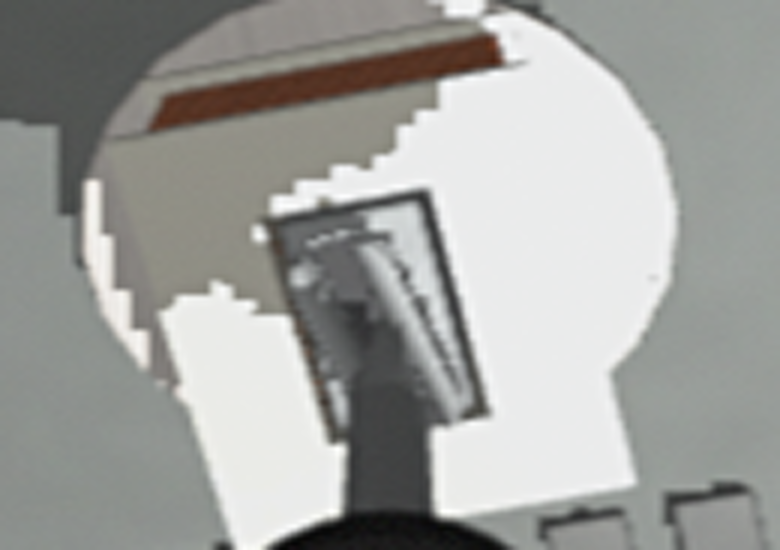

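Button now lies within ~13° of the bore's long side (still short). Turn 0.15 further, back off, lift.

```bash
python3 -m inch '[[[0,0,0,0,0,0.04,0.7],[0,0,0,0,0,0.08,0.7],[0,0,0,0,0,0.12,0.7],[0,0,0,0,0,0.16,0.7],[0,0,0,0,0,0.16,0.7],[0,0,0,0,0,0.08,0.7],[0,0,0,0,0,-0.03,0.7],[0,0,0,0,0,-0.1,0.7],[0,0,0,0,0,-0.1,0.7]]]'; python3 -m inch '[[[0,0,-0.002,0,0,0,0.7],[0,0,-0.005,0,0,0,0.7],[0,0,-0.01,0,0,0,0.7],[0,0,-0.03,0,0,0,0.7],[0,0,-0.045,0,0,0,0.7],[0,0,-0.045,0,0,0,0.7]]]'; python3 - <<'E'
from h import *
st()
im=imaging.camera("wrist");cv2.imwrite("pics/w8.png",im)
o=sensors.get_obs(); R=Ro.from_quat(o["ee_rot"]).as_matrix()
print("to stand, tool axes",(R.T@(np.array([.465,-.2488,.2872])-o["position"])).round(4),"turn",np.arctan2(R[1,0],R[0,0])+.26)
# button outline: dark/grey vs; look at bore region rectified to world at z=.124
c=cal("wrist"); g=cv2.cvtColor(im,cv2.COLOR_BGR2GRAY)
ax=np.array([.520,.0033]); yaw=.255; s=[]
for v in np.arange(14,-15,-2):
    row=[]
    for u in np.arange(-20,21,2):
        X=[ax[0]+(u*np.cos(yaw)-v*np.sin(yaw))/1e3,ax[1]+(u*np.sin(yaw)+v*np.cos(yaw))/1e3,.124]
        p=proj(X,c)[0].round().astype(int); row.append("%3d"%g[p[1],p[0]])
    print(" ".join(row))
E
```

```text
clock: 11.75
position: [0.5194, 0.0027, 0.2422]
ee_rot: [0.998, 0.068, 0.0, -0.0]
ft_force: [0.5, -0.2, -1.8]
grip_width: 0.32
grasp_force: 46.6
clock: 12.35
position: [0.5203, 0.0023, 0.2896]
ee_rot: [0.998, 0.065, 0.002, 0.0]
ft_force: [-0.1, -0.1, -2.5]
grip_width: 0.319
grasp_force: 46.6
t 12.35 p [0.5203 0.0023 0.2896] R [[0.9916, 0.1296, 0.0038], [0.1296, -0.9916, -0.0002], [0.0037, 0.0007, -1.0]] f [-0.12 -0.08 -2.46] w 0.319 g 46.6 j [ 0.46  0.12 -0.59  1.65  0.07  1.39 -1.59]
to stand, tool axes [-0.0868  0.2418  0.0009] turn 0.38993352912558393
233 234 233 233 233 234 234 233 234 233 233 234 233 233 234 228 141 142 142 142 142
233 234 234 234 233 233 234 234 234 233 234 234 234 234 235 191 136 138 142 141 142
233 233 234 234 234 233 233 233 233 233 234 233 234 234 234 237 238 239 140 140 137
234 234 234 235 235 236 239 236 237 235 236 239 236 237 239 236 238 237 236 235 236
204 237 235 236  87  83 124  89  82  99  77  68  88  67 101  71  66  86 106 235 234
 60  65 230 239  88 177 150 131  97 123 171 133 166 175 153 105 104 109  66 236 234
 65  73  74 115 141 182 170 164 180 170 162 176 166 180 175 167  96 104 118 238 233
 64  75  72  71  68  63 107  99  87  98  97 107  99  96  97  98 110 101  95 237 233
 87  86 113 152  92 128  99  99 100 101 101 101 100 100 100 102 121  94  68 238 234
129 203 236 232  91 103  93  87 109  88  97 118 103 113 131 104  90 146 115 239 233
234 234 234 238 151 177 192 182 174 200 199 177 203 210 205 187 191 190  79 236 233
233 234 233 237  82 227 213 205 214 208 206 219 207 203 214 202 188 206  67 237 233
233 234 233 237  98 112 148 179 110 157 195 140 173 210 165 174 210 169 201 234 233
234 233 234 234 236 235 234 236 235 235 235 234 234 236 234 234 235 234 234 234 234
233 234 233 234 234 234 234 234 234 233 233 233 233 233 234 233 233 234 233 234 233
```

The grid shows the slot running parallel to the bore's long side: button in line. Now take the screwdriver back.

```bash
python3 -m inch '[[[-0.005,0.015,0,0,0,0.03,0.7],[-0.015,0.04,0,0,0,0.08,0.7],[-0.025,0.07,0,0,0,0.13,0.7],[-0.035,0.1,0,0,0,0.18,0.7],[-0.047,0.13,0,0,0,0.23,0.7],[-0.058,0.16,0,0,0,0.28,0.7],[-0.068,0.19,0,0,0,0.33,0.7],[-0.078,0.22,0,0,0,0.37,0.7],[-0.085,0.237,0,0,0,0.39,0.7],[-0.087,0.242,0,0,0,0.39,0.7]]]'; python3 -m inch '[[[0,0,0,0,0,0,0.7],[0,0,0,0,0,0,0.7],[0,0,0,0,0,0,0.7]]]'; python3 - <<'E'
from h import *
st()
for n in ("wrist",):
    c=cal(n); im=imaging.camera(n); cv2.imwrite("pics/w9.png",im)
    for l in ("stand","small_driver_center","driver_tip"): print(l,[(np.round(q["pixel"]).tolist(),round(q["conf"],2)) for q in spotter.look_for(l,n)[:2]])
    o=sensors.get_obs(); print(proj([[o["position"][0],o["position"][1],o["position"][2]-.122],[.464,-.2497,.092]],c))
R=Ro.from_quat(o["ee_rot"]).as_matrix()
print("to stand, tool axes",(R.T@(np.array([.4645,-.2490,.1343])-o["position"])).round(4),"turn",np.arctan2(R[1,0],R[0,0])+.26)
# hole: dark pixels around the hole's projection, on the plate
g=cv2.cvtColor(im,cv2.COLOR_BGR2GRAY); yaw=-.118
for v in np.arange(20,-24,-4):
    print("%4d"%v," ".join("%3d"%g[tuple(proj([.464+(u*np.cos(yaw)-v*np.sin(yaw))/1e3,-.2497+(u*np.sin(yaw)+v*np.cos(yaw))/1e3,.092],c)[0].round().astype(int)[::-1])] for u in np.arange(-4,30,3)))
E
```

```text
clock: 13.4
position: [0.4632, -0.2517, 0.2867]
ee_rot: [0.991, -0.132, -0.0, 0.0]
ft_force: [0.6, 0.4, -1.6]
grip_width: 0.324
grasp_force: 46.6
clock: 13.7
position: [0.4649, -0.2477, 0.2874]
ee_rot: [0.992, -0.128, 0.0, -0.0]
ft_force: [-0.1, 0.3, -1.9]
grip_width: 0.323
grasp_force: 46.6
t 13.7 p [ 0.4649 -0.2477  0.2874] R [[0.967, -0.2546, 0.0003], [-0.2546, -0.967, 0.0002], [0.0002, -0.0003, -1.0]] f [-0.05  0.32 -1.85] w 0.323 g 46.6 j [ 0.73  0.12 -0.36  1.64  0.04  1.39 -1.46]
stand [([374.0, 192.0], 0.75)]
small_driver_center [([442.0, 204.0], 0.63)]
driver_tip [([329.0, 379.0], 0.73)]
[[330.80565266 239.45434095]
 [332.14089136 210.26749436]]
to stand, tool axes [-0.      0.0004  0.1531] turn 0.0008855734270800664
  20 134 136 136 136 136 139 136 137 137 138 137 136
  16 133 137 138 135 134 136 138 136 138 138 138 138
  12 123 124 132 136 134 134 137 138 138 139 137 139
   8  78  77  77  74 127 137 138 140 141 138 137 137
   4  74  77  77  78  75 140 140 140 141 138 138 139
   0  75  77  78  78  76 141 140 137 140 138 138 138
  -4  75  77  78  78  86 140 140 139 138 138 138 140
  -8  75  73  76 125 140 140 139 139 142 140 140 141
 -12 138 139 139 141 138 137 138 140 141 141 140 142
 -16 140 142 142 141 140 141 138 139 139 140 143 142
 -20 138 141 141 140 140 141 141 140 138 143 142 142
```

```bash
python3 -m inch '[[[0,0.0004,0.02,0,0,0,0.7],[0,0.0004,0.05,0,0,0,0.7],[0,0.0004,0.08,0,0,0,0.7],[0,0.0004,0.11,0,0,0,0.7],[0,0.0004,0.135,0,0,0,0.7],[0,0.0004,0.147,0,0,0,0.7],[0,0.0004,0.15,0,0,0,0.7],[0,0.0004,0.152,0,0,0,0.7],[0,0.0004,0.152,0,0,0,0.7]]]'; python3 - <<'E'
from h import *
st()
E
```

```text
clock: 14.8
position: [0.4649, -0.2498, 0.1364]
ee_rot: [0.992, -0.13, 0.001, 0.0]
ft_force: [0.3, 0.2, -2.0]
grip_width: 0.324
grasp_force: 46.6
t 14.8 p [ 0.4649 -0.2498  0.1364] R [[0.9663, -0.2572, 0.0015], [-0.2572, -0.9663, -0.0008], [0.0016, 0.0004, -1.0]] f [ 0.34  0.16 -2.02] w 0.324 g 46.6 j [ 0.72  0.24 -0.35  1.84  0.09  1.08 -1.5 ]
```

```bash
python3 -m inch '[[[0,0,0.001,0,0,0,0.7],[0,0,0.002,0,0,0,0.7],[0,0,0.002,0,0,0,0.7]]]';  python3 -m inch '[[[0,0,0.0005,0,0,0,0.2],[0,0,0,0,0,0,0],[0,0,-0.0,0,0,0,-0.2],[0,0,0,0,0,0,-0.4],[0,0,0,0,0,0,-0.4],[0,0,0,0,0,0,-0.4]]]'; python3 - <<'E'
from h import *
st()
E
```

```text
clock: 15.1
position: [0.4647, -0.2499, 0.1343]
ee_rot: [0.992, -0.13, 0.001, 0.0]
ft_force: [-0.6, 0.7, 5.6]
grip_width: 0.325
grasp_force: 47.9
clock: 15.7
position: [0.4642, -0.2496, 0.1333]
ee_rot: [0.992, -0.13, -0.0, 0.0]
ft_force: [-0.4, 0.1, -1.2]
grip_width: 0.699
grasp_force: 0.0
t 15.7 p [ 0.4642 -0.2496  0.1333] R [[0.9663, -0.2573, -0.0001], [-0.2573, -0.9663, -0.0], [-0.0, 0.0, -1.0]] f [-0.45  0.07 -1.16] w 0.699 g 0.0 j [ 0.72  0.24 -0.35  1.84  0.09  1.08 -1.5 ]
```

```bash
python3 -m inch '[[[0,0,-0.02,0,0,0,-0.4],[0,0,-0.06,0,0,0,-0.4],[0,0,-0.1,0,0,0,-0.4],[0,0,-0.13,0,0,0,-0.4],[0,0,-0.13,0,0,0,-0.4]]]'; python3 -m inch '[[[0,-0.03,0,0,0,-0.05,-0.4],[0,-0.07,0,0,0,-0.1,-0.4],[-0.004,-0.11,0,0,0,-0.18,-0.5],[-0.008,-0.15,0,0,0,-0.26,-0.6],[-0.01,-0.19,0,0,0,-0.34,-0.7],[-0.011,-0.22,0,0,0,-0.42,-0.8],[-0.011,-0.245,0,0,0,-0.48,-0.8],[-0.011,-0.258,0,0,0,-0.515,-0.8],[-0.011,-0.258,0,0,0,-0.515,-0.8],[-0.011,-0.258,0,0,0,-0.515,-0.8]]]'; python3 -m inch '[[[0,0,0,0,0,0,-0.8],[0,0,0,0,0,0,-0.8]]]' ; python3 - <<'E'
from h import *
st(); c=cal("wrist"); im=imaging.camera("wrist"); cv2.imwrite("pics/w10.png",im); g=cv2.cvtColor(im,cv2.COLOR_BGR2GRAY)
for n in ("top","side"):
    imaging.camera(n)
    for l in ("driver_grip","small_driver_center"): print(n,l,[(np.round(q["pixel"]).tolist(),round(q["conf"],2)) for q in spotter.look_for(l,n)[:2]])
yaw=.255
print("     "," ".join("%3d"%u for u in range(-36,38,3)))
for v in np.arange(28,-29,-2):
    print("%4d "%v," ".join("%3d"%g[tuple(np.clip(proj([.520+(u*np.cos(yaw)-v*np.sin(yaw))/1e3,.0033+(u*np.sin(yaw)+v*np.cos(yaw))/1e3,.112],c)[0].round().astype(int)[::-1],0,479))] for u in range(-36,38,3)))
E
```

```text
clock: 16.2
position: [0.466, -0.2502, 0.2679]
ee_rot: [0.992, -0.13, 0.003, 0.001]
ft_force: [-0.3, -0.1, -0.2]
grip_width: 0.699
grasp_force: 0.0
clock: 17.2
position: [0.5199, 0.0013, 0.2629]
ee_rot: [0.992, 0.126, -0.0, 0.0]
ft_force: [0.3, -0.6, 0.0]
grip_width: 0.899
grasp_force: 0.0
clock: 17.4
position: [0.5199, 0.0012, 0.2633]
ee_rot: [0.992, 0.126, -0.0, 0.0]
ft_force: [0.2, 0.2, 0.1]
grip_width: 0.902
grasp_force: 0.0
t 17.4 p [0.5199 0.0012 0.2633] R [[0.9684, 0.2494, -0.0], [0.2494, -0.9684, -0.0004], [-0.0001, 0.0004, -1.0]] f [0.22 0.18 0.05] w 0.902 g 0.0 j [ 0.46  0.14 -0.6   1.69  0.08  1.34 -1.47]
top driver_grip [([461.0, 302.0], 0.94)]
top small_driver_center [([493.0, 307.0], 0.63)]
side driver_grip [([245.0, 320.0], 0.94), ([276.0, 236.0], 0.16)]
side small_driver_center [([241.0, 367.0], 0.85)]
      -36 -33 -30 -27 -24 -21 -18 -15 -12  -9  -6  -3   0   3   6   9  12  15  18  21  24  27  30  33  36
  28   89  80  33 123 118 120 119 121 120 120 119 117 115 181 206 208 205 200 120  65  68  66 100 123  66
  26   90  83  38 123 120 118 120 121 121 118 120 116 184 
[... 2209 characters left out ...]
 206 207 207 207 206 206 206 206 206 206 206 206 197  50 114 212
 -18  117  70 125 208 206 206 207 207 206 206 207 206 206 206 207 206 206 207 206 206 206 196  47 186 180
 -20  127 126 125 208 206 206 206 207 206 206 207 206 206 207 206 206 207 206 206 206 206 193 191 196  65
 -22  127 127 125 210 208 209 207 208 208 207 207 207 205 207 206 206 206 206 207 206 207 190 207 112 126
 -24   91  57 129 125 123 125 128 125 143 208 207 207 206 207 206 206 206 206 206 206 206 207 211 123 123
 -26  125  70 128 126 126 128 130 127 126 166 207 207 206 207 205 206 207 207 206 207 206 209 110 124 125
 -28  125  70 126 125 126 127 128 126 125 125 162 207 206 206 206 206 205 206 205 206 209 126 125 124 125
```

```bash
python3 -m inch '[[[0,-0.0005,0.03,0,0,0,-0.8],[0,-0.0005,0.07,0,0,0,-0.8],[0,-0.0005,0.1,0,0,0,-0.7],[0,-0.0005,0.13,0,0,0,-0.6],[0,-0.0005,0.15,0,0,0,-0.5],[0,-0.0005,0.162,0,0,0,-0.4],[0,-0.0005,0.168,0,0,0,-0.4],[0,-0.0005,0.17,0,0,0,-0.4],[0,-0.0005,0.17,0,0,0,-0.4]]]' 40; python3 -m inch '[[[0,0,0,0,0,0,-0.2],[0,0,0,0,0,0,-0.1],[0,0,0,0,0,0,0],[0,0,0,0,0,0,0.1],[0,0,0,0,0,0,0.2],[0,0,0,0,0,0,0.3],[0,0,0,0,0,0,0.3]]]' 40; python3 - <<'E'
from h import *
st()
E
```

```text
clock: 18.65
position: [0.5203, 0.0031, 0.0939]
ee_rot: [0.992, 0.127, 0.0, 0.0]
ft_force: [-0.3, 0.9, 0.7]
grip_width: 0.702
grasp_force: 0.0
clock: 19.35
position: [0.5204, 0.003, 0.0941]
ee_rot: [0.992, 0.127, 0.001, 0.0]
ft_force: [-1.2, -0.9, 6.4]
grip_width: 0.506
grasp_force: 40.7
t 19.35 p [0.5204 0.003  0.0941] R [[0.9677, 0.252, 0.0012], [0.252, -0.9677, -0.0003], [0.0011, 0.0006, -1.0]] f [-1.22 -0.86  6.42] w 0.506 g 40.7 j [ 0.42  0.31 -0.58  1.88  0.2   1.01 -1.56]
```

```bash
python3 -m inch '[[[0,0,-0.003,0,0,0,0.3],[0,0,-0.008,0,0,0,0.3],[0,0,-0.014,0,0,0,0.3]]]'; python3 -m inch '[[[0,0,-0.006,0,0,0,0.3],[0,0,-0.012,0,0,0,0.3],[0,0,-0.018,0,0,0,0.3],[0,0,-0.024,0,0,0,0.3]]]';
```

```text
clock: 19.65
position: [0.5196, 0.003, 0.1075]
ee_rot: [0.992, 0.127, -0.0, -0.0]
ft_force: [0.3, 0.7, -1.2]
grip_width: 0.511
grasp_force: 41.0
clock: 20.05
position: [0.5199, 0.003, 0.1319]
ee_rot: [0.992, 0.127, 0.0, 0.0]
ft_force: [0.4, -0.4, -1.3]
grip_width: 0.514
grasp_force: 41.0
```

```bash
python3 -m inch '[[[0,0,-0.01,0,0,0,0.3],[0,0,-0.025,0,0,0,0.3],[0,0,-0.04,0,0,0,0.3],[0,0,-0.05,0,0,0,0.3],[0,0,-0.05,0,0,0,0.3]]]'; python3 -m inch '[[[0,-0.015,0,0,0,0,0.3],[0,-0.04,0,0,0,0,0.3],[-0.004,-0.07,0,0,0,0,0.3],[-0.007,-0.105,0,0,0,0,0.3],[-0.01,-0.14,0,0,0,0,0.3],[-0.013,-0.175,0,0,0,0,0.3],[-0.016,-0.21,0,0,0,0,0.3],[-0.019,-0.245,0,0,0,0,0.3],[-0.022,-0.275,0,0,0,0,0.3],[-0.022,-0.291,0,0,0,0,0.3]]]'; python3 -m inch '[[[0,0,0,0,0,0,0.3],[0,0,0,0,0,0,0.3]]]'; python3 - <<'E'
from h import *
st(); im=imaging.camera("wrist"); c=cal("wrist")
for n in ("wrist","top","side"):
    imaging.camera(n)
    for l in ("coil_center","coil2_center","tray"): print(n,l,[(np.round(q["pixel"]).tolist(),round(q["conf"],2)) for q in spotter.look_for(l,n)[:3]])
ct=cal("top"); p=sensors.get_obs()["position"]
print(proj([p[0],p[1],p[2]+.02],ct), [onz(q["pixel"],.046,ct).round(3) for q in spotter.look_for("coil_center","top")])
print([onz(q["pixel"],.035,c).round(3) for q in spotter.look_for("coil2_center","wrist")])
E
```

```text
clock: 20.55
position: [0.5209, 0.0031, 0.1833]
ee_rot: [0.992, 0.127, 0.002, 0.0]
ft_force: [0.6, -0.3, -1.0]
grip_width: 0.511
grasp_force: 41.0
clock: 21.55
position: [0.4225, 0.2824, 0.1808]
ee_rot: [0.992, 0.129, -0.001, -0.0]
ft_force: [1.0, 1.1, -2.3]
grip_width: 0.509
grasp_force: 41.1
clock: 21.75
position: [0.4245, 0.2792, 0.1807]
ee_rot: [0.992, 0.128, -0.001, 0.0]
ft_force: [-0.2, -0.4, -1.5]
grip_width: 0.511
grasp_force: 41.1
t 21.75 p [0.4245 0.2792 0.1807] R [[0.9674, 0.2531, -0.001], [0.2531, -0.9674, -0.0006], [-0.0012, 0.0003, -1.0]] f [-0.2  -0.38 -1.47] w 0.511 g 41.1 j [ 0.07  0.21 -0.81  1.82  0.17  1.18 -2.11]
wrist coil_center [([329.0, 357.0], 0.69)]
wrist coil2_center [([380.0, 44.0], 0.67)]
wrist tray [([339.0, 145.0], 0.69)]
top coil_center []
top coil2_center [([199.0, 260.0], 0.67)]
top tray [([212.0, 293.0], 0.82)]
side coil_center [([216.0, 153.0], 0.6)]
side coil2_center [([286.0, 208.0], 0.97)]
side tray [([240.0, 220.0], 0.79)]
[[178.07105959 329.03842871]] []
[array([0.54 , 0.278, 0.035])]
```

```bash
python3 -m inch '[[[0,0,0.02,0,0,0,0.3],[0,0,0.05,0,0,0,0.3],[0,0,0.08,0,0,0,0.3],[0,0,0.105,0,0,0,0.3],[0,0,0.125,0,0,0,0.3],[0,0,0.138,0,0,0,0.3],[0,0,0.145,0,0,0,0.3],[0,0,0.148,0,0,0,0.3],[0,0,0.149,0,0,0,0.3],[0,0,0.149,0,0,0,0.3]]]'; python3 -m inch '[[[0,0,0.001,0,0,0,0.3],[0,0,0.002,0,0,0,0.3],[0,0,0.002,0,0,0,0.3]]]'; python3 - <<'E'
from h import *
st()
E
```

```text
clock: 23.5
position: [0.4257, 0.2794, 0.0329]
ee_rot: [0.992, 0.127, 0.001, -0.0]
ft_force: [0.2, -0.2, -1.9]
grip_width: 0.509
grasp_force: 41.1
clock: 23.8
position: [0.4253, 0.2791, 0.0304]
ee_rot: [0.992, 0.127, 0.0, 0.0]
ft_force: [-0.2, -0.4, -2.2]
grip_width: 0.509
grasp_force: 41.1
t 23.8 p [0.4253 0.2791 0.0304] R [[0.9677, 0.252, 0.0003], [0.252, -0.9677, -0.0], [0.0003, 0.0001, -1.0]] f [-0.24 -0.39 -2.21] w 0.509 g 41.1 j [-0.03  0.43 -0.74  1.95  0.36  0.9  -2.26]
```

```bash
python3 -m inch '[[[0,0,0.001,0,0,0,0.3],[0,0,0.002,0,0,0,0.3],[0,0,0.002,0,0,0,0.3]]]'; python3 -m inch '[[[0,0,0.0005,0,0,0,0.3],[0,0,0.001,0,0,0,0.3],[0,0,0.001,0,0,0,0.3]]]'
```

```text
clock: 24.1
position: [0.4252, 0.2791, 0.0282]
ee_rot: [0.992, 0.127, -0.0, 0.0]
ft_force: [-0.4, 0.4, -2.0]
grip_width: 0.511
grasp_force: 41.2
clock: 24.4
position: [0.4252, 0.2791, 0.0281]
ee_rot: [0.992, 0.127, 0.0, 0.0]
ft_force: [-4.3, -4.1, 12.1]
grip_width: 0.507
grasp_force: 42.8
```

```bash
python3 -m inch '[[[0,0,-0.0005,0,0,0,0.1],[0,0,-0.0005,0,0,0,-0.1],[0,0,-0.0005,0,0,0,-0.3],[0,0,-0.0005,0,0,0,-0.5],[0,0,-0.0005,0,0,0,-0.5],[0,0,-0.0005,0,0,0,-0.5]]]'; python3 -m inch '[[[0,0,-0.01,0,0,0,-0.5],[0,0,-0.03,0,0,0,-0.5],[0,0,-0.07,0,0,0,-0.5],[0,0,-0.12,0,0,0,-0.5],[-0.02,0,-0.17,0,0,0,-0.5],[-0.05,0,-0.2,0,0,0,-0.5],[-0.05,0,-0.2,0,0,0,-0.5],[-0.05,0,-0.2,0,0,0,-0.5]]]'; python3 - <<'E'
from h import *
st(); im=imaging.camera("wrist"); c=cal("wrist"); g=cv2.cvtColor(im,cv2.COLOR_BGR2GRAY)
print([(q["pixel"],q["conf"],onz(q["pixel"],.046,c).round(3)) for q in spotter.look_for("coil_center","wrist")])
for n in ("top","side"):
    imaging.camera(n)
    for l in ("coil_center","driver_grip","small_driver_center","bottle_center","tape_center"): print(n,l,[(np.round(q["pixel"]).tolist(),round(q["conf"],2)) for q in spotter.look_for(l,n)[:3]])
print("expected",proj([.4252,.2791,.03],cal("side")),proj([.4252,.2791,.046],cal("top")))
yaw=.255
for v in np.arange(32,-33,-4):
    print("%4d "%v," ".join("%3d"%g[tuple(np.clip(proj([.4252+(u*np.cos(yaw)-v*np.sin(yaw))/1e3,.2791+(u*np.sin(yaw)+v*np.cos(yaw))/1e3,.046],c)[0].round().astype(int)[::-1],0,[479,639]))] for u in range(-36,38,4)))
E
```

```text
clock: 25.0
position: [0.4252, 0.2791, 0.0277]
ee_rot: [0.992, 0.127, -0.0, 0.0]
ft_force: [0.0, -0.5, -0.6]
grip_width: 0.753
grasp_force: 0.0
clock: 25.8
position: [0.3771, 0.2665, 0.229]
ee_rot: [0.992, 0.127, 0.002, 0.001]
ft_force: [0.2, 0.0, -0.0]
grip_width: 0.752
grasp_force: 0.0
t 25.8 p [0.3771 0.2665 0.229 ] R [[0.9677, 0.252, 0.0037], [0.252, -0.9677, -0.0006], [0.0034, 0.0015, -1.0]] f [ 0.24  0.04 -0.04] w 0.752 g 0.0 j [ 0.14  0.03 -0.86  1.86  0.03  1.26 -2.04]
[]
top coil_center [([203.0, 319.0], 0.71)]
top driver_grip [([462.0, 302.0], 0.56)]
top small_driver_center [([496.0, 305.0], 0.55)]
top bottle_center [([219.0, 180.0], 0.59)]
top tape_center [([453.0, 167.0], 0.94)]
side coil_center [([230.0, 215.0], 0.7)]
side driver_grip [([244.0, 317.0], 0.77), ([367.0, 196.0], 0.54)]
side small_driver_center [([238.0, 368.0], 0.74)]
side bottle_center [([367.0, 198.0], 0.62)]
side tape_center [([429.0, 366.0], 0.97), ([242.0, 320.0], 0.52)]
expected [[227.88222879 210.6598425 ]] [[200.62741121 319.34407621]]
  32   69  70  71  71  72  70  71  69 133 132 130  71  73  71  7
[... 629 characters left out ...]
  71 100 121  76  73 132 132 131  72  74  76
  -4  135 135 219 217 216  71  77  71  72  72  71  73  74 130 131 131  72  75 138
  -8  136 136 220 217 216  71  77  71  71  71  73  73  71 130 128 219  70  75 119
 -12  137 136 219 216 216 216 216 217 185 220 199 219 200 219 216 216  71  76 115
 -16  139 137 220 216 216 216 216 216 216 216 216 216 216 216 217 216 111 135 135
 -20  136 137 219 216 216 216 217 217 216 216 216 216 216 216 216 216 133 137 136
 -24  139 139 137 138 135 135 136 134 135 134 136 134 135 135 134 134 136 137 137
 -28  139 139 139 139 138 138 138 138 137 137 137 137 136 137 136 137 136 135 137
 -32  139 139 138 139 139 139 138 138 138 138 138 138 138 138 137 137 138 136 135
```

The grid shows the bobbin standing flat in the tray where it was released. The network fixes put the other things where they were at the start.

```bash
python3 -c "
from workcell import order
print(order.hand_in())"
```

```text
the job is handed in; nothing more can be done
None
```

I turned the button in line, put the screwdriver back upright in the stand, set the bobbin flat in the tray beside the other one, and handed the job in at about 26 s; the hand-in call returned no verdict.

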